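Level the microscope-slide table and hold it level

TASK

Get the slide-levelling table level: first slide its transport lock all the way to the end stop away from the levelling knob, which frees the sprung stage. Then take the round levelling knob, press it down gently until the foot under it stands on the base, and turn it until the spirit level's bubble rests centred between its two black marks. Finish while still holding the knob pressed down with the bubble centred (do not let go: the stage springs up), and leave the slide box, jar and objective where they stand.

Things in the scene. Friction and masses are not known exactly. Their poses are not given: they have to be found in the camera images.
- base: Grey metal base plate of the levelling table, fixed to the bench, 215 x 320 x 20 mm; place and yaw vary. Origin on its underside, z up. It reaches 130 mm to -x (the lock's side, towards the robot), 85 mm to +x, 160 mm both ways in y. All x, y directions below are this base's; +y is its hinge end, -y its knob end.
- stage_hinge (a point): Middle of the stage's hinge line (along x), 50 mm above the bench, fixed. The stage is a dark plate 130 (x) x 270 (y) x 10 mm over the base, top 60 mm above the bench when level; a spring lifts its knob end (11 mm higher at the start). On it: the knob, the spirit level and, in between, a glass slide under two flat clips (11 mm high).
- lock_grip (a point): Centre of the flat top of the transport lock's black upright grip, 85 mm above the bench. The grip is 14 mm thick along y, 20 mm along x, and is clear above 35 mm: nothing is within 30 mm of it along y, so pinch it along y. On its +x side the stage's tab is only 13 mm away, 50 to 66 mm above the bench.
- lock (a joint): Transport lock, m: slides to +y (away from the knob's end) from 0 to its end stop at 0.050; starts at 0 to 0.010. Friction about 2 N; stays where it is left. Until it has slid about 0.030, its prop stands under a tab of the stage and the stage cannot be pressed down.
- knob_top (a point): Centre of the top of the levelling knob: round, knurled, steel, 36 mm across, 24 mm tall, axis upright (within 3 degrees), on a 12 mm thick neck 24 mm long above the stage, so its top is 48 mm above the stage. Any heading can be gripped: nothing else stands within 60 mm of the axis above the stage. Its x turns with the knob.
- knob: The levelling knob; origin on its axis, 48 mm below its top. With the lock off, about 4 to 5 N tips the stage down, 12 to 17 mm at the knob, till the foot stands on the base. Then, from about 6 N, the knob sinks on a spring, 1 N per mm, at most 8 mm; then it is rigid. A push of 8 to 13 N in all holds the foot down well. Let go, it all springs up.
- foot: Screw foot under the stage on the knob's axis, rubber ball end 12 mm across; stands on the base when the knob is pressed. Clockwise turning of the knob seen from above lengthens it and raises this end of the stage, 2.5 mm per rad; anticlockwise lowers it. It starts too short by about 0.8 to 2.4 rad of turn. Turning friction 0.06 N m.
- bubble (a joint): Bubble's place along the level, m: 0 midway between the marks, positive towards the knob's end (-y), vial ends at +-0.024. It floats to the high side: with the foot on the base it moves 8.6 mm per rad of knob, clockwise to positive; settles in about 1.5 s. Unpressed stage: it lies at the knob's end.
- level_mid (a point): Top of the level's vial midway between its marks when the stage is level, 86 mm above the bench, fixed to the base. Aluminium bar level 26 (x) x 120 (y) x 20 mm, screwed on the stage; yellow-green vial 68 mm long in its top, pale bubble 18 mm long, two black rings 26 mm apart: centred, the bubble has 4 mm free at each side.
- slide_box: Bystander: closed wooden slide box 60 x 100 x 35 mm, loose, beyond the base. Origin at the centre of its underside.
- jar: Bystander: amber glass jar 46 mm across, 65 mm tall, loose, beside the hinge end of the base. Origin at the centre of its underside.
- objective: Bystander: steel microscope objective standing on its wide end, 30 mm across, 44 mm tall, loose, beside the knob end of the base. Origin at the centre of its underside.

How it is judged:
On the way, in this order (a step that is already met when the one before it is completed fails the run):
1. the transport lock is slid to its end stop (value of joint lock above 0.047 m), for 0.2 s.
2. the foot is pressed onto the base and the bubble rests between the marks (contact force between foot and base above 0.5 N and value of joint bubble between -0.0045 and 0.0045 m and velocity of joint bubble between -0.004 and 0.004 m/s), for 0.4 s.
At the end, for the whole second after the job is handed in: The lock is within 5 mm of its end stop; the fingers still hold the knob (over 2 N), pressing the foot onto the base with 0.5 to 30 N; the bubble rests within 4.5 mm of the middle, slower than 4 mm/s (all of step 2 and value of joint lock above 0.045 m and contact force between foot and base below 30 N and contact force between the fingers and knob above 2 N); the arm keeps its last pose, push and grip.
It fails at once if a bystander is shoved or tipped (distance of any of slide_box, jar, objective from where it was at the start of the episode above 0.02 m or angle between any of jar, objective's own z axis and vertical above 0.5 rad).
It fails at once if the foot is rammed onto the base (contact force between foot and base above 60 N).
It also fails if it takes over 72 s, if anything falls off the work surface, if the arm or the gripper's body presses on something with over 40 N, if the wrist force passes 120 N, or if a joint passes its speed limit or range.

ROBOT

A 6-joint arm with a two-finger parallel gripper is mounted at the origin on the work surface. World frame = base frame: x ahead of the robot, y to its left, z up, the work surface at z = 0. Lengths are in m, angles in rad, forces in N, time in s.
With the tool pointing down it reaches from about 0.35 to 0.775 m from the base axis. Payload 5.5 kg.
Tool frame: the origin (TCP) lies midway between the tips of the shut fingers; the grasp point (between the pads) lies 19 mm behind it; z points along the fingers, x is the direction in which the jaws open and shut, and the axes are right-handed (so a half turn about z gives the same grasp; the last joint's range is limited). The gripper opens to 85 mm and grips with 20 to 120 N. Pads are 22 mm wide; open, the fingers measure 114 mm over their backs; the gripper's body (76 mm by 85 mm) begins 54 mm behind the grasp point. The pads swing forward as they close: fully open they stand 13 mm farther back than shut.
Start: joints at [1.119, 0.313, 0.046, 1.304, 0, 1.431], TCP at [0.176, 0.547, 0.21] pointing down, gripper open.
Joint ranges: [-2.76, 2.76], [-0.86, 1.69], [-1.03, 1.26], [-2.2, 2.34], [-1.47, 1.5], [-3.14, 3.14]. Speed limits (rad/s): [2.57, 2.57, 3.14, 3.14, 3.14, 3.14].

INTERFACE

Orientations are given as a unit quaternion [w, x, y, z].
In Python, from workcell import env gives the robot as it stands. The module is installed in compiled form; this text tells all that it offers.
- The arm moves only by the tool apply_moves, never from a script. Its argument "moves" is a list of rows, each a list of 3 entries, a list of its own where there are three numbers: the shift along the tool's x, y, z in cm, then the turn about the tool's z in degrees, then the opening, from 0 (shut) to 1 (fully open). In form: [[[x, y, z], yaw, gripper], ...]. A call has exactly 10 rows; each row is the pose to reach, as a shift and turn from the pose commanded when the call began, along the tool's axes at that moment; what a row does not reach only later rows make up. A row lasts 1/8 s, in which the tool goes at most 62.5 mm and 10.7 degrees, less where a joint would pass 70% of its speed; a pose out of reach is approached as far as the arm can. A call with a gripper value outside its range is refused whole. The fingers move at their own pace and stop on an object; "squeeze" is the grip in N (left out, the last holds). Time passes only in rows, so rows that repeat a pose let the fingers close, or fill a call up. It gives the time, the measured TCP pose, the force and the opening at its end, in the units of the state.
- env.get_state(): the state, without advancing time (a new reading comes with each control period).
- env.read_camera(name): name is "side" or "top"; returns a dict with "pixels" (384x512x3 uint8, red, green, blue), "fov_y" (degrees; the focal length in pixels is half the picture's height over the tangent of half this angle, whatever the lens; pixels are square), "cx", "cy" (the principal point, pixels), "world_from_camera" (4x4, takes a point from camera to world coordinates). Camera axes: x right, y down, z forward; pixel columns grow to the right and rows downward; lengths in m; the calibration is good to about 2 mm. A picture is of the moment at which its call begins. There is no depth.
- env.hand_in(): hands the job in, once; it reports no verdict.
The state is a dict: "clock": time; "joint_pos": joint angles; "qvel": joint speeds; "tau": joint torques, N m; "tcp_pos": TCP position; "orientation": TCP orientation; "wrist_force": force on the tool from outside, world axes, zero at the start; "ft_torque": the same for the moment, N m; "finger_gap": finger opening in m.
Only numpy, scipy, OpenCV 4.12 (cv2) and the standard library are available. Lean on these libraries where they do the work, as an engineer would, in place of code of your own. Each camera call takes 0.05 s, during which the arm holds its last target.

## Working session

There is one attempt and no reset: what is moved stays moved. The work goes in short steps, Python scripts to look and compute and a tool call to move; the robot and the scene stay as the last step left them, time stands still between calls to the robot, and variables do not carry over. Pictures are saved under pics/ and viewed, and the job is handed in when it is done.

Besides the shell and the picture viewer there is one more tool, called after ">>>" by a JSON object that holds its "op" and its "data". apply_moves: Moves the arm, as the interface text tells. Its arguments: {"type":"object","properties":{"moves":{"type":"array","items":{"type":"array"}},"squeeze":{"type":"number"}},"required":["moves"]}

```bash
mkdir -p pics; cat > h.py <<'E'
import numpy as np,cv2
from workcell import env
def cam(n,fn=None):
    c=env.read_camera(n)
    c['f']=c['pixels'].shape[0]/2/np.tan(np.radians(c['fov_y'])/2)
    if fn: cv2.imwrite('pics/'+fn,c['pixels'][:,:,::-1])
    return c
def ray(c,u,v):
    T=np.array(c['world_from_camera']); d=T[:3,:3]@np.array([(u-c['cx'])/c['f'],(v-c['cy'])/c['f'],1]); return T[:3,3],d
def plane(c,u,v,z):
    o,d=ray(c,u,v); return o+d*(z-o[2])/d[2]
def proj(c,p):
    T=np.array(c['world_from_camera']); q=T[:3,:3].T@(np.array(p)-T[:3,3]); return c['f']*q[0]/q[2]+c['cx'],c['f']*q[1]/q[2]+c['cy']
E
python3 - <<'E'
from h import *
for n in('top','side'):
    c=cam(n,n+'1.png'); print(n,c['f'],c['cx'],c['cy'],np.round(c['world_from_camera'],3).tolist())
print(env.get_state())
E
```

```text
top 366.9993406520364 257.09371212658056 191.64417309633862 [[0.024, -0.998, 0.065, 0.575], [-1.0, -0.023, 0.014, 0.057], [-0.012, -0.066, -0.998, 0.942], [0.0, 0.0, 0.0, 1.0]]
side 360.7348615175097 254.84576697670732 189.5548756169058 [[0.756, -0.463, 0.462, 0.332], [-0.654, -0.549, 0.52, -0.282], [0.013, -0.696, -0.718, 0.572], [0.0, 0.0, 0.0, 1.0]]
{'clock': 0.1, 'joint_pos': array([1.11940662e+00, 3.13941106e-01, 4.51386177e-02, 1.30362199e+00,
       2.97342907e-06, 1.43115614e+00]), 'qvel': array([-0.00102957, -0.00116448,  0.00321083,  0.00128145, -0.00042572,
        0.00067131]), 'tau': array([ 3.59009093e-03, -4.81726527e+01,  2.99243331e+01,  1.27465610e-02,
       -1.07879255e-04, -9.25518968e-07]), 'tcp_pos': array([0.17618676, 0.54684124, 0.20900791]), 'orientation': array([ 3.81730229e-04,  8.08307934e-01,  5.88759391e-01, -7.19031656e-04]), 'wrist_force': array([-0.35201953, -0.68939063,  1.05311464]), 'ft_torque': array([-0.07441065, -0.04441393, -0.02125186]), 'finger_gap': 0.08561527312923221}
```

View pics/top1.png

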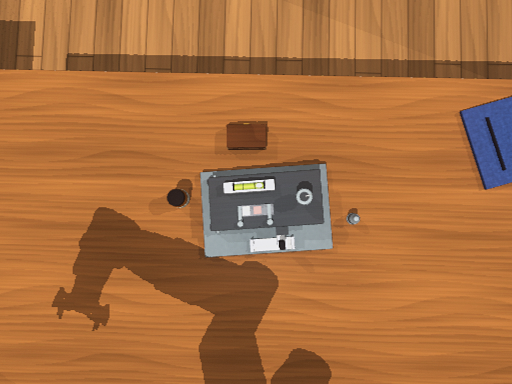

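View pics/side1.png

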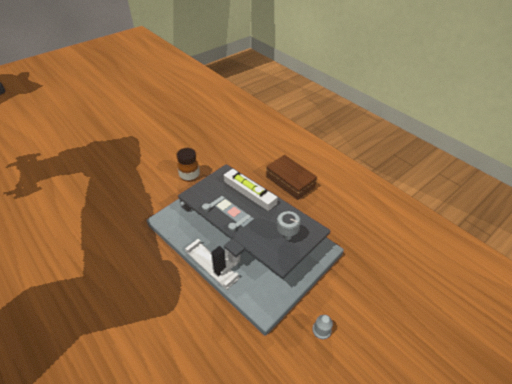

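The top view has world +x up and +y left. The base is around (265,210), the knob at about (304,196) and the lock grip at about (283,244). The jar is at (177,198), the objective at (353,218) and the box at (247,136). I'll zoom in for precise measurement.

```bash
python3 - <<'E'
import cv2
a=cv2.imread('pics/top1.png')[155:265,190:340]; cv2.imwrite('pics/top1z.png',cv2.resize(a,None,fx=5,fy=5,interpolation=cv2.INTER_CUBIC))
a=cv2.imread('pics/side1.png')[160:340,140:350]; cv2.imwrite('pics/side1z.png',cv2.resize(a,None,fx=3.3,fy=3.3,interpolation=cv2.INTER_CUBIC))
E
```

```text
(no output)
```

View pics/top1z.png

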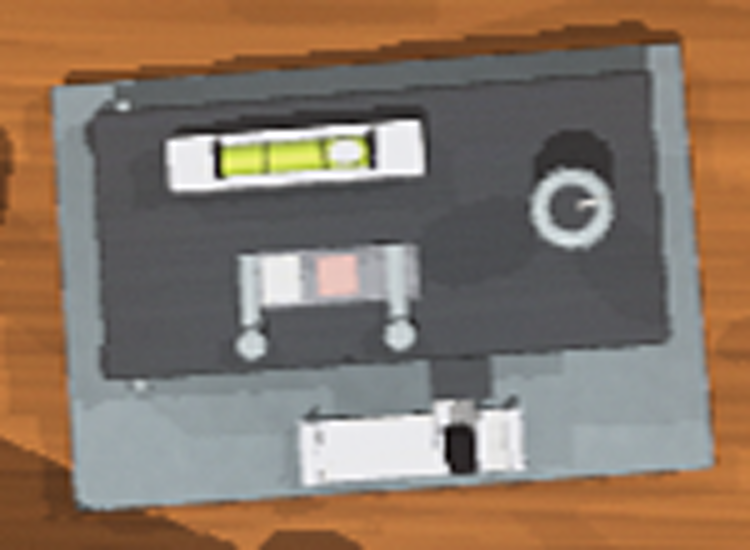

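View pics/side1z.png

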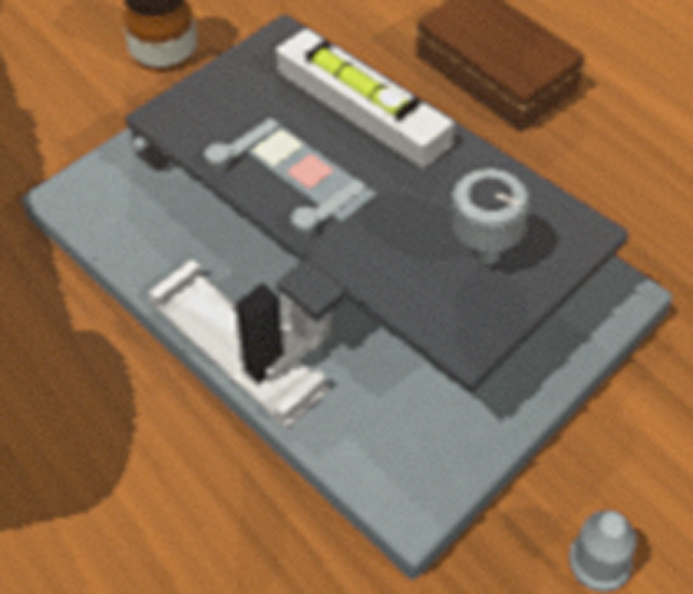

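The zoomed views show the base corners at (55,88), (680,42), (713,465) and (82,508) in the top crop. In the same crop the knob centre is at (572,208) and the grip at (461,447). In the side crop the grip top is at about (259,293) and the knob top at about (490,195).

```bash
cat >> h.py <<'E'
def tri(rs):
    A=np.zeros((3,3));b=np.zeros(3)
    for o,d in rs:
        d=d/np.linalg.norm(d);P=np.eye(3)-np.outer(d,d);A+=P;b+=P@o
    x=np.linalg.solve(A,b); return x,[np.linalg.norm((np.eye(3)-np.outer(d/np.linalg.norm(d),d/np.linalg.norm(d)))@(x-o)) for o,d in rs]
E
python3 - <<'E'
from h import *
t=cam('top');s=cam('side')
zt=lambda x,y:(190+(x+.5)/5-.5,155+(y+.5)/5-.5)
zs=lambda x,y:(140+(x+.5)/3.3-.5,160+(y+.5)/3.3-.5)
C=np.array([plane(t,*zt(*p),.02) for p in [(55,88),(680,42),(713,465),(82,508)]]);print(np.round(C,4))
# corners: (+x,+y),(+x,-y),(-x,-y),(-x,+y)
loc=np.array([(85,160),(85,-160),(-130,-160),(-130,160)])/1e3
A=loc-loc.mean(0);B=C[:,:2]-C[:,:2].mean(0)
th=np.arctan2((A[:,0]*B[:,1]-A[:,1]*B[:,0]).sum(),(A*B).sum())
R=np.array([[np.cos(th),-np.sin(th)],[np.sin(th),np.cos(th)]])
o=C[:,:2].mean(0)-R@loc.mean(0)
print('yaw',np.degrees(th),'orig',o,'resid mm',np.round(1e3*(loc@R.T+o-C[:,:2]),1).tolist())
L=lambda p:np.round(R.T@(np.array(p)[:2]-o)*1e3,1)
for n,a,b,z in [('grip',zt(461,447),zs(259,293),.085),('knob',zt(572,208),zs(490,195),.119)]:
    p,e=tri([ray(t,*a),ray(s,*b)]);print(n,p,e,L(p));
    for c,q in((t,a),(s,b)): 
        w=plane(c,*q,z);print('  plane',w,L(w))
for n,q,z in[('jar',(177,198),.065),('obj',(353,218),.044),('box',(247,136),.035)]:
    w=plane(t,*q,z);print(n,w,L(w))
E
```

```text
[[ 0.6815  0.2139  0.02  ]
 [ 0.7121 -0.1015  0.02  ]
 [ 0.5005 -0.1204  0.02  ]
 [ 0.4713  0.1931  0.02  ]]
yaw 5.410448412444185 orig [0.61376836 0.04839297] resid mm [[1.8, 1.8], [1.4, -1.4], [-1.1, -2.7], [-2.1, 2.3]]
grip [0.51194986 0.00823589 0.08643807] [np.float64(0.0008518878509610557), np.float64(0.0008518878509610926)] [-105.2  -30.4]
  plane [0.51113742 0.00863363 0.085     ] [-105.9  -29.9]
  plane [0.51317779 0.00859802 0.085     ] [-103.9  -30.1]
knob [ 0.62189038 -0.03764625  0.1178558 ] [np.float64(0.0006791475856651864), np.float64(0.0006791475856652197)] [ -0.  -86.4]
  plane [ 0.62131946 -0.03705622  0.119     ] [ -0.5 -85.8]
  plane [ 0.62171212 -0.0386678   0.119     ] [ -0.3 -87.4]
jar [0.61284306 0.26077089 0.065     ] [ 19.1 211.5]
obj [ 0.57522081 -0.16549226  0.044     ] [ -58.5 -209.3]
box [0.77350407 0.09812451 0.035     ] [163.7  34.4]
```

```bash
cat >> h.py <<'E'
from scipy.spatial.transform import Rotation as Ro
def togo(p,head):
    s=env.get_state();w,x,y,z=s['orientation'];R=Ro.from_quat([x,y,z,w]).as_matrix()
    h=np.degrees(np.arctan2(R[1,0],R[0,0]))
    print('clock',round(s['clock'],2),'tcp',np.round(s['tcp_pos'],4),'head',round(h,1),'tilt',np.round(R[:,2],3),'F',np.round(s['wrist_force'],1),'gap',round(s['finger_gap'],4),'q',np.round(s['joint_pos'],2))
    print('shift cm',np.round(100*R.T@(np.array(p)-s['tcp_pos']),2),'yaw',round(-((head-h+180)%360-180),1))
E
python3 -c "
from h import *
togo([.512,.008,.13],95.4)"
```

```text
clock 0.2 tcp [0.1763 0.547  0.2093] head 72.1 tilt [-0.    -0.001 -1.   ] F [ 0.4 -0.6  0.3] gap 0.0855 q [ 1.12  0.31  0.05  1.3  -0.    1.43]
shift cm [-40.99  48.49   7.96] yaw -23.3
```

>>> {"op": "apply_moves", "data": {"moves": [[[-4.1, 4.8, 0], -2, 0.7], [[-8.2, 9.7, 0], -5, 0.7], [[-12.3, 14.5, 0], -7, 0.7], [[-16.4, 19.4, 0], -9, 0.7], [[-20.5, 24.2, 0], -12, 0.7], [[-24.6, 29.1, 0], -14, 0.7], [[-28.7, 33.9, 1], -16, 0.7], [[-32.8, 38.8, 2], -19, 0.7], [[-36.9, 43.6, 3], -21, 0.7], [[-41, 48.5, 4], -23.3, 0.7]], "squeeze": 40}}

```text
clock: 1.45
tcp_pos: [0.5061, 0.0174, 0.1716]
orientation: [0.0, 0.672, 0.74, 0.0]
wrist_force: [1.2, 1.1, 0.8]
finger_gap: 0.0602
```

```bash
python3 -c "
from h import *
togo([.512,.008,.13],95.4)
cam('top','top2.png');cam('side','side2.png')
a=cv2.imread('pics/top2.png')[145:265,190:340]; b=cv2.imread('pics/side2.png')[110:310,140:350]
cv2.imwrite('pics/z2.png',np.hstack([cv2.resize(a,(400,320)),cv2.resize(b,(336,320))]))
"
```

```text
clock 1.45 tcp [0.5061 0.0174 0.1716] head 95.5 tilt [ 0.  0. -1.] F [1.2 1.1 0.8] gap 0.0602 q [-0.12  0.2  -0.2   1.17  0.   -0.22]
shift cm [-0.99  0.49  4.16] yaw 0.1
```

View pics/z2.png

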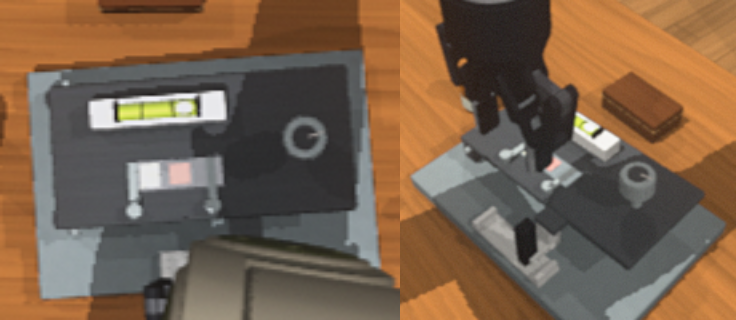

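The gripper is above the lock and the scene is undisturbed. Next I descend partway and settle.

>>> {"op": "apply_moves", "data": {"moves": [[[0, 0, 1], 0, 0.7], [[0, 0, 2], 0, 0.7], [[0, 0, 3], 0, 0.7], [[0, 0, 4], 0, 0.7], [[0, 0, 4], 0, 0.7], [[0, 0, 4], 0, 0.7], [[0, 0, 4], 0, 0.7], [[0, 0, 4], 0, 0.7], [[0, 0, 4], 0, 0.7], [[0, 0, 4], 0, 0.7]]}}

```text
clock: 2.8
tcp_pos: [0.5054, 0.0192, 0.1319]
orientation: [0.0, 0.673, 0.74, 0.0]
wrist_force: [0.4, -0.4, -1.3]
finger_gap: 0.0594
```

```bash
python3 -c "
from h import *
togo([.512,.0085,.057],95.4)
cam('top','top3.png');cam('side','side3.png')
a=cv2.imread('pics/top3.png')[145:265,190:340]; b=cv2.imread('pics/side3.png')[110:310,140:350]
cv2.imwrite('pics/z3.png',np.hstack([cv2.resize(a,(400,320)),cv2.resize(b,(336,320))]))
"
```

```text
clock 2.8 tcp [0.5054 0.0192 0.1319] head 95.4 tilt [ 0.  0. -1.] F [ 0.4 -0.4 -1.3] gap 0.0594 q [-0.12  0.22 -0.28  1.08  0.   -0.22]
shift cm [-1.13  0.56  7.49] yaw 0.0
```

View pics/z3.png

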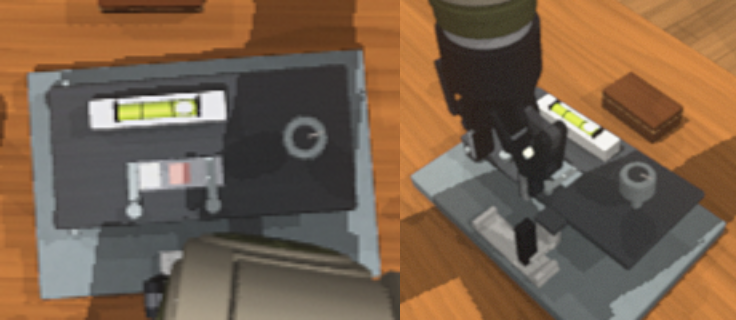

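Each call carries on from the pose actually reached, so I correct by (-1.1, 0.55) cm, then descend.

>>> {"op": "apply_moves", "data": {"moves": [[[-0.6, 0.3, 0], 0, 0.7], [[-1.1, 0.55, 0], 0, 0.7], [[-1.1, 0.55, 0], 0, 0.7], [[-1.1, 0.55, 1], 0, 0.7], [[-1.1, 0.55, 2], 0, 0.7], [[-1.1, 0.55, 3], 0, 0.7], [[-1.1, 0.55, 3.5], 0, 0.7], [[-1.1, 0.55, 3.5], 0, 0.7], [[-1.1, 0.55, 3.5], 0, 0.7], [[-1.1, 0.55, 3.5], 0, 0.7]]}}

```text
clock: 4.15
tcp_pos: [0.5122, 0.0088, 0.0972]
orientation: [0.0, 0.673, 0.74, 0.0]
wrist_force: [-0.0, -0.2, 0.1]
finger_gap: 0.0597
```

```bash
python3 -c "
from h import *
togo([.512,.0085,.056],95.4)
cam('top','top4.png');cam('side','side4.png')
b=cv2.imread('pics/side4.png')[130:290,180:330]
cv2.imwrite('pics/z4.png',cv2.resize(b,None,fx=4,fy=3.7))
"
```

```text
clock 4.15 tcp [0.5122 0.0088 0.0972] head 95.4 tilt [ 0.001 -0.    -1.   ] F [-0.  -0.2  0.1] gap 0.0597 q [-0.14  0.26 -0.32  1.    0.   -0.23]
shift cm [-0.03 -0.03  4.12] yaw 0.0
```

View pics/z4.png

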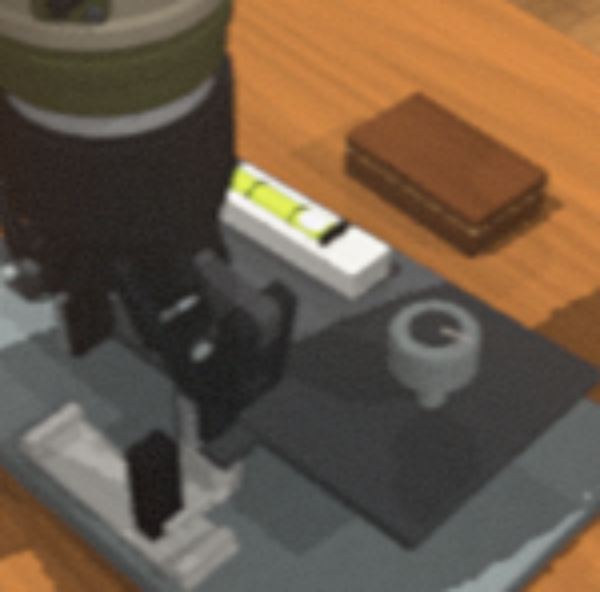

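```bash
python3 -c "
from h import *
c=cam('side')
for p in [(.5122,.0088,.0972),(.5122,.0088,.085),(.5122,.0088,.035)]:
  u,v=proj(c,p);print((u-180)*4,(v-130)*3.7)
h=np.radians(95.4)
for s in(-.03,.03):
  u,v=proj(c,(.5122+s*np.cos(h),.0088+s*np.sin(h),.09));print('tip',(u-180)*4,(v-130)*3.7)
"
```

```text
148.42438037351644 422.76928024517287
150.30358099219734 439.1375989214275
157.44982981648388 501.38325642756524
tip 201.05066934097772 473.42120545592024
tip 100.49617456634053 393.5167596038503
```

The TCP projects exactly onto the grip top, and the fingertips straddle it at about (201,473) and (100,393). I'll descend and close.

>>> {"op": "apply_moves", "data": {"moves": [[[0, 0, 1], 0, 0.7], [[0, 0, 2], 0, 0.7], [[0, 0, 3], 0, 0.7], [[0, 0, 4], 0, 0.7], [[0, 0, 4], 0, 0.7], [[0, 0, 4], 0, 0], [[0, 0, 4], 0, 0], [[0, 0, 4], 0, 0], [[0, 0, 4], 0, 0], [[0, 0, 4], 0, 0]]}}

```text
clock: 5.55
tcp_pos: [0.5124, 0.0086, 0.0574]
orientation: [0.001, 0.673, 0.74, 0.0]
wrist_force: [-0.2, -1.2, 4.7]
finger_gap: 0.0123
```

```bash
python3 -c "
from h import *
togo([.512,.0085,.057],95.4)
"
```

```text
clock 5.55 tcp [0.5124 0.0086 0.0574] head 95.4 tilt [ 0.001 -0.    -1.   ] F [-0.2 -1.2  4.7] gap 0.0123 q [-0.14  0.29 -0.38  0.9  -0.   -0.23]
shift cm [-0.01 -0.04  0.04] yaw 0.0
```

Gripped at 12 mm. I'll slide along +x of the tool, which is base +y.

>>> {"op": "apply_moves", "data": {"moves": [[[0.4, 0, 0], 0, 0], [[0.8, 0, 0], 0, 0], [[1.2, 0, 0], 0, 0], [[1.6, 0, 0], 0, 0], [[2.0, 0, 0], 0, 0], [[2.4, 0, 0], 0, 0], [[2.8, 0, 0], 0, 0], [[3.2, 0, 0], 0, 0], [[3.6, 0, 0], 0, 0], [[3.8, 0, 0], 0, 0]]}}

```text
clock: 6.8
tcp_pos: [0.5088, 0.0464, 0.0574]
orientation: [0.001, 0.673, 0.74, 0.0]
wrist_force: [-0.8, -1.9, 6.0]
finger_gap: 0.0123
```

>>> {"op": "apply_moves", "data": {"moves": [[[0.2, 0, 0], 0, 0], [[0.3, 0, 0], 0, 0], [[0.4, 0, 0], 0, 0], [[0.5, 0, 0], 0, 0], [[0.5, 0, 0], 0, 0], [[0.5, 0, 0], 0, 0], [[0.5, 0, 0], 0, 0], [[0.5, 0, 0], 0, 0], [[0.5, 0, 0], 0, 0], [[0.5, 0, 0], 0, 0]]}}

```text
clock: 8.05
tcp_pos: [0.5084, 0.0514, 0.0574]
orientation: [0.001, 0.673, 0.74, 0.0]
wrist_force: [-0.5, -2.4, 4.6]
finger_gap: 0.0123
```

```bash
python3 -c "
from h import *
togo([.512,.0085,.057],95.4)
cam('side','side5.png');b=cv2.imread('pics/side5.png')[130:290,160:310]
cv2.imwrite('pics/z5.png',cv2.resize(b,None,fx=4,fy=3.7))
"
```

```text
clock 8.05 tcp [0.5084 0.0514 0.0574] head 95.4 tilt [ 0.001 -0.001 -1.   ] F [-0.5 -2.4  4.6] gap 0.0123 q [-0.06  0.29 -0.38  0.9  -0.   -0.15]
shift cm [-4.3  -0.04  0.04] yaw 0.0
```

View pics/z5.png

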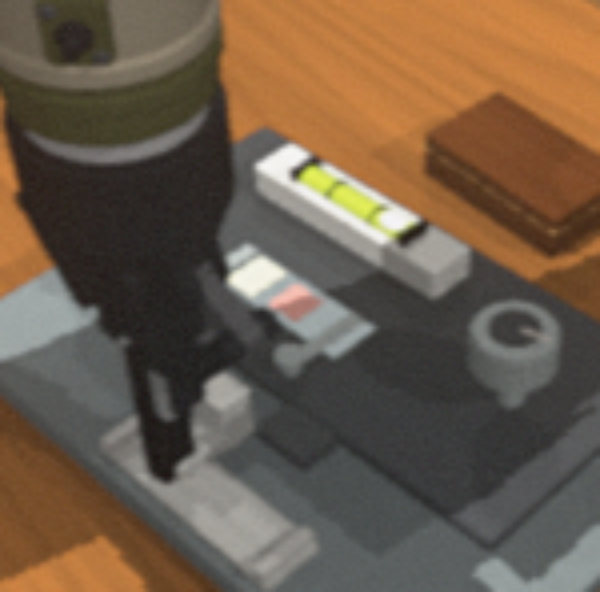

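The lock moved with the gripper (fy about −2.4, which is friction only). The rail's end stop is still a little further, so I'll continue slowly.

>>> {"op": "apply_moves", "data": {"moves": [[[0.1, 0, 0], 0, 0], [[0.2, 0, 0], 0, 0], [[0.3, 0, 0], 0, 0], [[0.4, 0, 0], 0, 0], [[0.4, 0, 0], 0, 0], [[0.4, 0, 0], 0, 0], [[0.4, 0, 0], 0, 0], [[0.4, 0, 0], 0, 0], [[0.4, 0, 0], 0, 0], [[0.4, 0, 0], 0, 0]]}}

```text
clock: 9.35
tcp_pos: [0.5081, 0.0539, 0.0574]
orientation: [0.002, 0.673, 0.739, -0.001]
wrist_force: [-0.4, -6.8, 5.5]
finger_gap: 0.0124
```

>>> {"op": "apply_moves", "data": {"moves": [[[0.1, 0, 0], 0, 0], [[0.2, 0, 0], 0, 0], [[0.2, 0, 0], 0, 0], [[0.2, 0, 0], 0, 0], [[0.2, 0, 0], 0, 0], [[0.2, 0, 0], 0, 0], [[0.2, 0, 0], 0, 0], [[0.2, 0, 0], 0, 0], [[0.2, 0, 0], 0, 0], [[0.2, 0, 0], 0, 0]]}}

```text
clock: 10.6
tcp_pos: [0.5081, 0.0542, 0.0574]
orientation: [0.003, 0.674, 0.739, -0.002]
wrist_force: [0.7, -12.2, 5.0]
finger_gap: 0.0127
```

```bash
python3 -c "
from h import *
togo([.512,.0085,.057],95.4)
"
```

```text
clock 10.6 tcp [0.5081 0.0542 0.0574] head 95.3 tilt [ 0.002 -0.007 -1.   ] F [  0.7 -12.2   5. ] gap 0.0127 q [-0.05  0.29 -0.38  0.9  -0.01 -0.14]
shift cm [-4.58 -0.04  0.08] yaw -0.1
```

It's on the end stop: the force built to 12 N with almost no motion. I'll unload, open and rise.

>>> {"op": "apply_moves", "data": {"moves": [[[-0.3, 0, 0], 0, 0], [[-0.3, 0, 0], 0, 0.6], [[-0.3, 0, 0], 0, 0.6], [[-0.3, 0, 0], 0, 0.6], [[-0.3, 0, -2], 0, 0.6], [[-0.3, 0, -5], 0, 0.6], [[-0.3, 0, -8], 0, 0.6], [[-0.3, 0, -11], 0, 0.6], [[-0.3, 0, -12], 0, 0.6], [[-0.3, 0, -12], 0, 0.6]]}}

```text
clock: 11.85
tcp_pos: [0.5078, 0.0548, 0.1768]
orientation: [0.0, 0.673, 0.74, 0.0]
wrist_force: [-1.3, 0.2, -0.5]
finger_gap: 0.051
```

```bash
python3 -c "
from h import *
togo([.6217,-.0375,.17],150)
cam('side','side6.png');cam('top','top6.png');b=cv2.imread('pics/side6.png')[160:340,140:350]
a=cv2.imread('pics/top6.png')[155:265,190:340]
cv2.imwrite('pics/z6.png',np.hstack([cv2.resize(b,(420,360)),cv2.resize(a,(380,360))]))
"
```

```text
clock 11.85 tcp [0.5078 0.0548 0.1768] head 95.4 tilt [ 0.001  0.    -1.   ] F [-1.3  0.2 -0.5] gap 0.051 q [-0.05  0.2  -0.18  1.19  0.   -0.14]
shift cm [-10.27  10.46   0.69] yaw -54.6
```

View pics/z6.png

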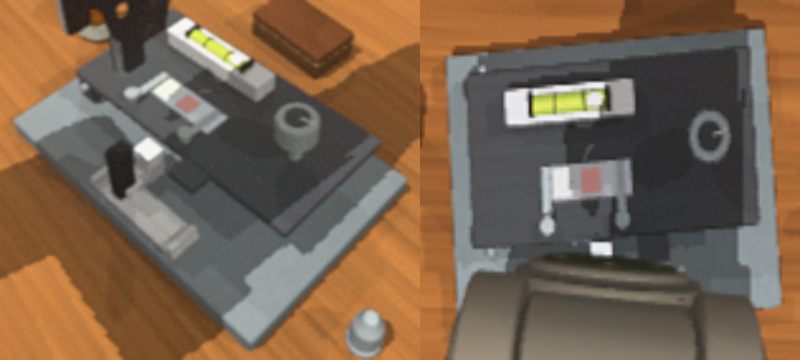

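The lock is at the far end of its rail, and the knob hasn't moved. Next I go over the knob with heading 150°, which leaves room for clockwise turning.

>>> {"op": "apply_moves", "data": {"moves": [[[-1.3, 1.3, 0], -7, 0.8], [[-2.6, 2.6, 0], -14, 0.8], [[-3.9, 3.9, 0], -21, 0.8], [[-5.2, 5.2, 0], -28, 0.8], [[-6.5, 6.5, 0], -35, 0.8], [[-7.8, 7.8, 0], -42, 0.8], [[-9.1, 9.2, 0], -49, 0.8], [[-10.3, 10.45, 0], -54.6, 0.8], [[-10.3, 10.45, 0], -54.6, 0.8], [[-10.3, 10.45, 0], -54.6, 0.8]]}}

```text
clock: 13.2
tcp_pos: [0.6202, -0.0375, 0.1757]
orientation: [-0.001, 0.259, 0.966, 0.0]
wrist_force: [-1.3, -0.2, 1.0]
finger_gap: 0.0682
```

```bash
python3 -c "
from h import *
togo([.6217,-.0375,.132],150)
c=cam('side','side7.png');cam('top','top7.png');b=cv2.imread('pics/side7.png')[110:310,160:370]
a=cv2.imread('pics/top7.png')[155:265,190:340]
cv2.imwrite('pics/z7.png',np.hstack([cv2.resize(b,(420,400)),cv2.resize(a,(380,400))]))
u,v=proj(c,(.6217,-.0375,.119));print((u-160)*2,(v-110)*2)
"
```

```text
clock 13.2 tcp [ 0.6202 -0.0375  0.1757] head 149.9 tilt [-0.002  0.001 -1.   ] F [-1.3 -0.2  1. ] gap 0.0682 q [-0.19  0.42  0.11  1.27  0.   -1.24]
shift cm [-0.13  0.08  4.37] yaw -0.1
255.25192896827537 216.64202779036765
```

View pics/z7.png

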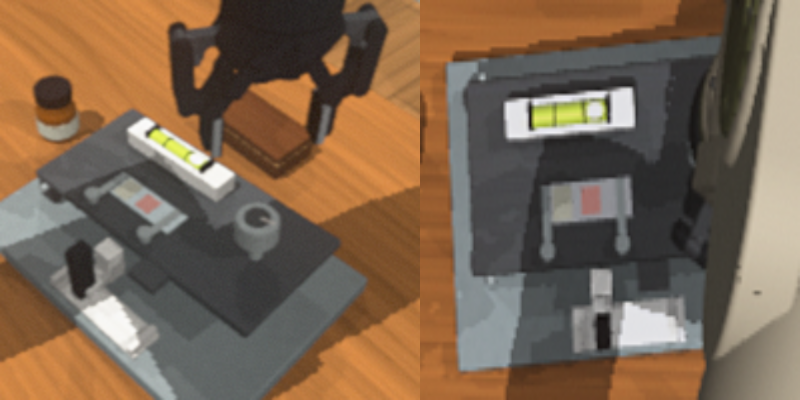

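The top camera has a clear view of the level. The predicted knob top (255,217) matches the image at (257,212), so I descend.

>>> {"op": "apply_moves", "data": {"moves": [[[-0.1, 0.1, 1], 0, 0.8], [[-0.1, 0.1, 2], 0, 0.8], [[-0.1, 0.1, 3], 0, 0.8], [[-0.1, 0.1, 4], 0, 0.8], [[-0.1, 0.1, 5], 0, 0.8], [[-0.1, 0.1, 6], 0, 0.8], [[-0.1, 0.1, 6], 0, 0.8], [[-0.1, 0.1, 6], 0, 0.8], [[-0.1, 0.1, 6], 0, 0.8], [[-0.1, 0.1, 6], 0, 0.8]]}}

```text
clock: 14.55
tcp_pos: [0.623, -0.0377, 0.1173]
orientation: [0.0, 0.259, 0.966, 0.0]
wrist_force: [0.3, -0.1, 1.0]
finger_gap: 0.068
```

```bash
python3 -c "
from h import *
togo([.6217,-.0375,.087],150)
c=cam('side','side8.png');b=cv2.imread('pics/side8.png')[110:310,160:370]
cv2.imwrite('pics/z8.png',cv2.resize(b,None,fx=3,fy=3))
"
```

```text
clock 14.55 tcp [ 0.623  -0.0377  0.1173] head 150.0 tilt [ 0.001 -0.    -1.   ] F [ 0.3 -0.1  1. ] gap 0.068 q [-0.19  0.45  0.01  1.14  0.   -1.24]
shift cm [ 0.12 -0.05  3.03] yaw 0.0
```

View pics/z8.png

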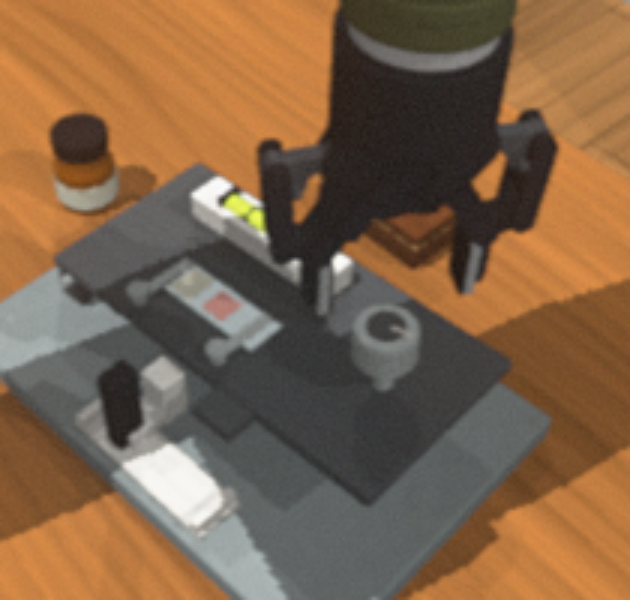

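The fingers straddle the knob, with tips at (320,305) and (468,285) and the knob at (386,325). Descend and close.

>>> {"op": "apply_moves", "data": {"moves": [[[0.1, 0, 1], 0, 0.8], [[0.1, 0, 2], 0, 0.8], [[0.1, 0, 2.8], 0, 0.8], [[0.1, 0, 2.8], 0, 0.8], [[0.1, 0, 2.8], 0, 0.3], [[0.1, 0, 2.8], 0, 0.2], [[0.1, 0, 2.8], 0, 0.2], [[0.1, 0, 2.8], 0, 0.2], [[0.1, 0, 2.8], 0, 0.2], [[0.1, 0, 2.8], 0, 0.2]], "squeeze": 50}}

```text
clock: 15.85
tcp_pos: [0.6227, -0.0374, 0.0895]
orientation: [0.001, 0.259, 0.966, -0.0]
wrist_force: [1.7, -1.7, 4.7]
finger_gap: 0.0332
```

```bash
python3 -c "
from h import *
togo([.6217,-.0375,.087],150)
c=cam('side','side9.png');b=cv2.imread('pics/side9.png')[130:290,210:360]
cv2.imwrite('pics/z9.png',cv2.resize(b,None,fx=4,fy=3.7))
"
```

```text
clock 15.85 tcp [ 0.6227 -0.0374  0.0895] head 150.0 tilt [ 0.002 -0.001 -1.   ] F [ 1.7 -1.7  4.7] gap 0.0332 q [-0.19  0.46 -0.03  1.07 -0.   -1.24]
shift cm [ 0.08 -0.05  0.25] yaw 0.0
```

View pics/z9.png

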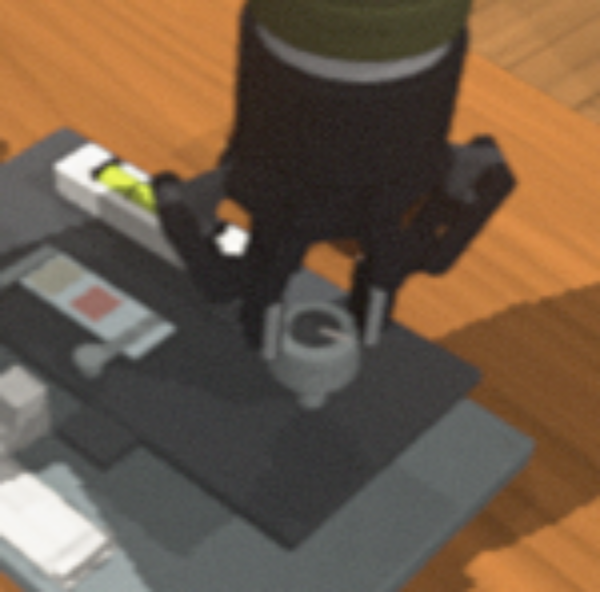

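The knob is gripped (33 mm). I'll press down slowly and watch the force.

>>> {"op": "apply_moves", "data": {"moves": [[[0, 0, 0.1], 0, 0.2], [[0, 0, 0.2], 0, 0.2], [[0, 0, 0.3], 0, 0.2], [[0, 0, 0.4], 0, 0.2], [[0, 0, 0.5], 0, 0.2], [[0, 0, 0.6], 0, 0.2], [[0, 0, 0.7], 0, 0.2], [[0, 0, 0.8], 0, 0.2], [[0, 0, 0.9], 0, 0.2], [[0, 0, 1.0], 0, 0.2]]}}

```text
clock: 17.15
tcp_pos: [0.6225, -0.039, 0.0797]
orientation: [0.001, 0.259, 0.966, -0.001]
wrist_force: [1.0, -7.9, 7.5]
finger_gap: 0.0331
```

```bash
python3 -c "
from h import *
togo([.6217,-.0375,.087],150)
c=cam('side','side10.png');b=cv2.imread('pics/side10.png')[130:290,210:360]
cv2.imwrite('pics/z10.png',cv2.resize(b,None,fx=4,fy=3.7))
"
```

```text
clock 17.15 tcp [ 0.6225 -0.039   0.0797] head 150.0 tilt [ 0.002 -0.003 -1.   ] F [ 1.  -7.9  7.5] gap 0.0331 q [-0.19  0.47 -0.05  1.05 -0.   -1.24]
shift cm [ 0.14  0.09 -0.73] yaw -0.0
```

View pics/z10.png

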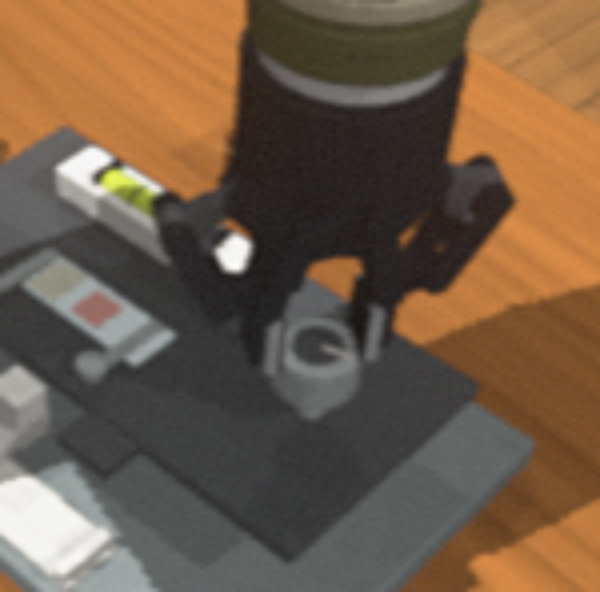

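The sideways force fy = −7.9 N comes from the hinge arc: the knob top swings to −y as the stage tips. I'll follow it in −y while continuing down.

>>> {"op": "apply_moves", "data": {"moves": [[[-0.06, -0.09, 0], 0, 0.2], [[-0.12, -0.18, 0], 0, 0.2], [[-0.19, -0.27, 0], 0, 0.2], [[-0.2, -0.28, 0.05], 0, 0.2], [[-0.21, -0.29, 0.1], 0, 0.2], [[-0.22, -0.31, 0.15], 0, 0.2], [[-0.23, -0.32, 0.2], 0, 0.2], [[-0.23, -0.32, 0.2], 0, 0.2], [[-0.23, -0.32, 0.2], 0, 0.2], [[-0.23, -0.32, 0.2], 0, 0.2]]}}

```text
clock: 18.45
tcp_pos: [0.6223, -0.0403, 0.0772]
orientation: [-0.0, 0.258, 0.966, 0.001]
wrist_force: [1.8, 0.3, 5.1]
finger_gap: 0.0331
```

```bash
cat >> h.py <<'E'
def look(k):
    togo([.6217,-.0375,.087],150)
    c=cam('side');b=c['pixels'][130:290,210:360,::-1]
    a=cam('top')['pixels'][165:205,215:290,::-1]
    cv2.imwrite(f'pics/z{k}.png',np.vstack([cv2.resize(b,(600,360)),cv2.resize(a,(450,240),interpolation=cv2.INTER_CUBIC)[:, :].copy() if 0 else cv2.copyMakeBorder(cv2.resize(a,(450,240),interpolation=cv2.INTER_CUBIC),0,0,0,150,0)]))
E
python3 -c "
from h import *
look(11)"
```

```text
clock 18.45 tcp [ 0.6223 -0.0403  0.0772] head 150.1 tilt [ 0.     0.002 -1.   ] F [1.8 0.3 5.1] gap 0.0331 q [-0.19  0.47 -0.05  1.05  0.   -1.24]
shift cm [ 0.19  0.21 -0.98] yaw 0.1
```

View pics/z11.png

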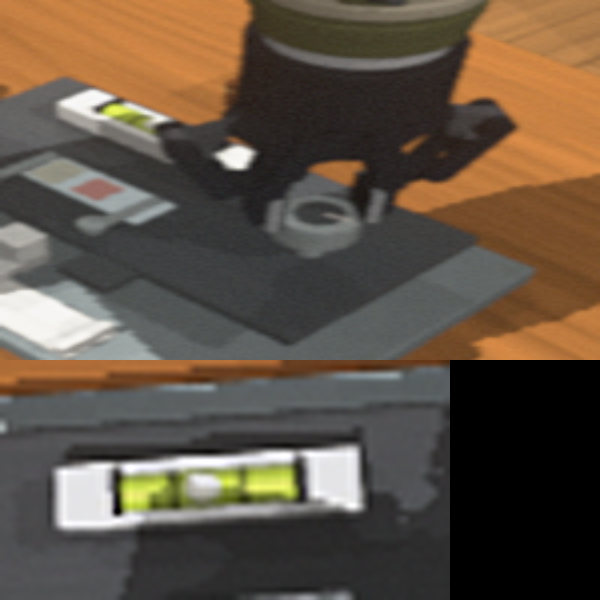

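The sideways load is gone and Fz is about 5 N. The foot isn't down yet: the bubble at (205,487) is near the centre only because the stage is passing through level. Continue down.

>>> {"op": "apply_moves", "data": {"moves": [[[-0.02, -0.03, 0.1], 0, 0.2], [[-0.04, -0.05, 0.2], 0, 0.2], [[-0.06, -0.08, 0.3], 0, 0.2], [[-0.08, -0.1, 0.35], 0, 0.2], [[-0.08, -0.11, 0.4], 0, 0.2], [[-0.08, -0.12, 0.4], 0, 0.2], [[-0.08, -0.12, 0.4], 0, 0.2], [[-0.08, -0.12, 0.4], 0, 0.2], [[-0.08, -0.12, 0.4], 0, 0.2], [[-0.08, -0.12, 0.4], 0, 0.2]]}}

```text
clock: 19.8
tcp_pos: [0.6221, -0.041, 0.0732]
orientation: [-0.0, 0.258, 0.966, 0.001]
wrist_force: [1.0, 2.5, 7.6]
finger_gap: 0.0331
```

```bash
python3 -c "
from h import *
look(12)"
```

```text
clock 19.8 tcp [ 0.6221 -0.041   0.0732] head 150.1 tilt [ 0.     0.003 -1.   ] F [1.  2.5 7.6] gap 0.0331 q [-0.2   0.47 -0.06  1.04  0.   -1.24]
shift cm [ 0.21  0.29 -1.38] yaw 0.1
```

View pics/z12.png

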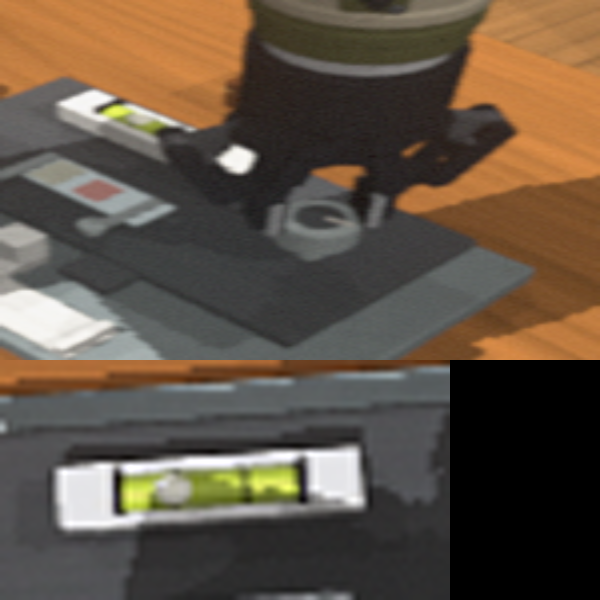

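Fz is 7.6 N and the bubble at (172,489) is about 14 mm towards the hinge. I'll push 2 mm more to see whether the bubble stays, which would mean the foot is down.

>>> {"op": "apply_moves", "data": {"moves": [[[0.02, 0.02, 0.05], 0, 0.2], [[0.02, 0.03, 0.1], 0, 0.2], [[0.02, 0.03, 0.15], 0, 0.2], [[0.02, 0.03, 0.2], 0, 0.2], [[0.02, 0.03, 0.2], 0, 0.2], [[0.02, 0.03, 0.2], 0, 0.2], [[0.02, 0.03, 0.2], 0, 0.2], [[0.02, 0.03, 0.2], 0, 0.2], [[0.02, 0.03, 0.2], 0, 0.2], [[0.02, 0.03, 0.2], 0, 0.2]]}}

```text
clock: 21.15
tcp_pos: [0.6222, -0.041, 0.0715]
orientation: [-0.0, 0.258, 0.966, 0.001]
wrist_force: [1.5, 1.9, 8.6]
finger_gap: 0.0332
```

```bash
cat >> h.py <<'E'
def bub(k=None):
    s=env.get_state();c=cam('top');im=c['pixels'].astype(int)[165:205,215:290]
    im=cv2.resize(im.astype(np.uint8),None,fx=6,fy=6,interpolation=cv2.INTER_CUBIC)
    if k: cv2.imwrite(f'pics/z{k}.png',im[:,:,::-1])
    hsv=cv2.cvtColor(im,cv2.COLOR_RGB2HSV)
    yg=((hsv[:,:,0]>22)&(hsv[:,:,0]<45)&(hsv[:,:,1]>110)&(hsv[:,:,2]>60)).astype(np.uint8)
    pts=cv2.findNonZero(yg)
    r=cv2.minAreaRect(pts);(cx,cy),(w,h),a=r
    n,lab,st,ce=cv2.connectedComponentsWithStats(((hsv[:,:,1]<100)&(hsv[:,:,2]>110)).astype(np.uint8))
    Lg=max(w,h)
    for i in range(1,n):
        x,y=ce[i]
        if st[i,4]>150 and abs(x-cx)<Lg/2-2 and abs(y-cy)<min(w,h)*.6+6: print('bubble mm',round((x-cx)/Lg*68,2),'area',st[i,4],'at',ce[i].round(1))
    print('vial',r,'F',np.round(s['wrist_force'],1),'clock',s['clock'])
E
python3 -c "
from h import *
togo([.6217,-.0375,.087],150);bub(13)"
```

```text
clock 21.15 tcp [ 0.6222 -0.041   0.0715] head 150.1 tilt [ 0.     0.002 -1.   ] F [1.5 1.9 8.6] gap 0.0332 q [-0.2   0.48 -0.06  1.04  0.   -1.24]
shift cm [ 0.21  0.28 -1.55] yaw 0.1
bubble mm -2.99 area 14085 at [201.2 127.3]
vial ((209.2357635498047, 128.40415954589844), (34.12260437011719, 181.59019470214844), 86.3086166381836) F [1.5 1.9 8.6] clock 21.15
```

View pics/z13.png

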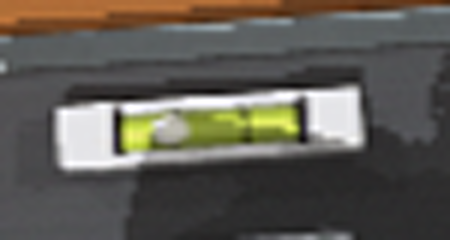

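The bubble is unmoved at (170,128), about −14.5 mm, so the foot is down. It needs about +1.65 rad (95°) clockwise. I'll turn 81°, raising the tool about 3 mm to keep the push steady.

>>> {"op": "apply_moves", "data": {"moves": [[[0.01, 0.01, -0.03], 9, 0.2], [[0.01, 0.02, -0.06], 18, 0.2], [[0.02, 0.03, -0.1], 27, 0.2], [[0.02, 0.04, -0.13], 36, 0.2], [[0.03, 0.05, -0.17], 45, 0.2], [[0.04, 0.06, -0.2], 54, 0.2], [[0.05, 0.07, -0.24], 63, 0.2], [[0.05, 0.08, -0.27], 72, 0.2], [[0.06, 0.08, -0.3], 81, 0.2], [[0.06, 0.08, -0.3], 81, 0.2]]}}

```text
clock: 22.45
tcp_pos: [0.6238, -0.0407, 0.0753]
orientation: [0.001, 0.824, 0.566, 0.002]
wrist_force: [2.1, -0.4, 8.6]
finger_gap: 0.0333
```

```bash
python3 -c "
from h import *
look(14)"
```

```text
clock 22.45 tcp [ 0.6238 -0.0407  0.0753] head 69.0 tilt [ 0.004  0.001 -1.   ] F [ 2.1 -0.4  8.6] gap 0.0333 q [-0.19  0.47 -0.05  1.04  0.    0.17]
shift cm [ 0.23 -0.3  -1.17] yaw -81.0
```

View pics/z14.png

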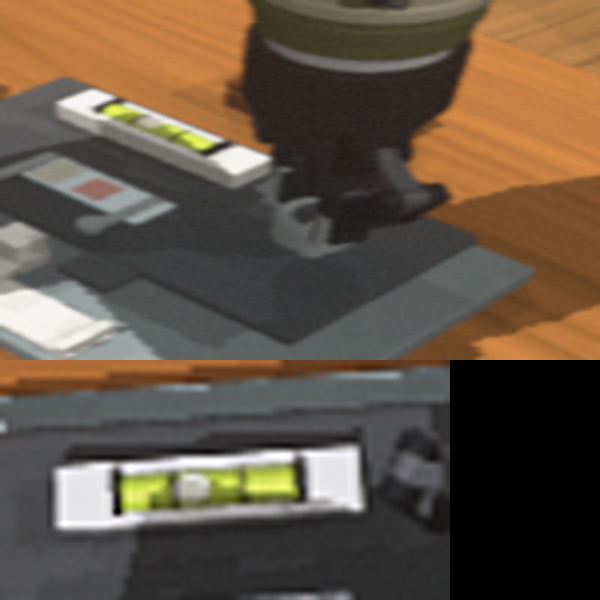

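The knob turned with the gripper. Fz is still 8.6 N and the bubble is at (193,487), still settling, so I wait one call.

>>> {"op": "apply_moves", "data": {"moves": [[[0, 0, 0], 0, 0.2], [[0, 0, 0], 0, 0.2], [[0, 0, 0], 0, 0.2], [[0, 0, 0], 0, 0.2], [[0, 0, 0], 0, 0.2], [[0, 0, 0], 0, 0.2], [[0, 0, 0], 0, 0.2], [[0, 0, 0], 0, 0.2], [[0, 0, 0], 0, 0.2], [[0, 0, 0], 0, 0.2]]}}

```text
clock: 23.8
tcp_pos: [0.6237, -0.0407, 0.0752]
orientation: [0.001, 0.824, 0.567, 0.002]
wrist_force: [1.8, -0.5, 7.9]
finger_gap: 0.0332
```

```bash
python3 -c "
from h import *
look(15)"
```

```text
clock 23.8 tcp [ 0.6237 -0.0407  0.0752] head 69.0 tilt [ 0.004  0.001 -1.   ] F [ 1.8 -0.5  7.9] gap 0.0332 q [-0.19  0.47 -0.05  1.04  0.    0.17]
shift cm [ 0.23 -0.3  -1.18] yaw -81.0
```

View pics/z15.png

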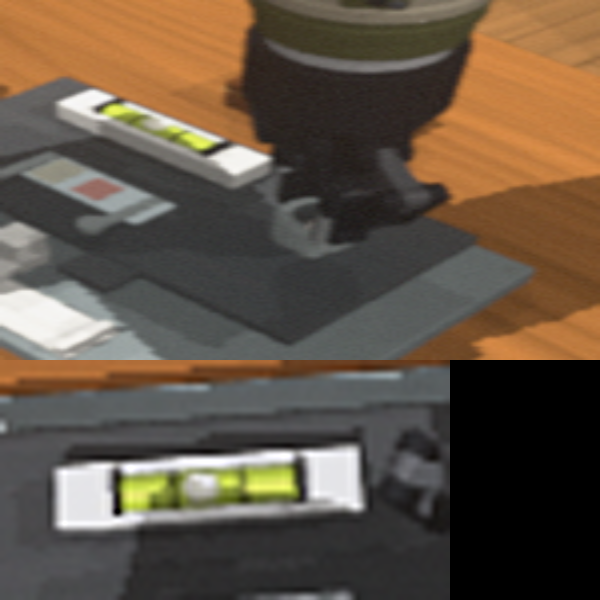

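The bubble has settled at x≈202 against a mark midpoint of 209.5 (marks at about 174 and 245), so about −2.7 mm. I'll turn another 18° clockwise at the same height, then settle.

>>> {"op": "apply_moves", "data": {"moves": [[[0, 0, 0], 5, 0.2], [[0, 0, 0], 10, 0.2], [[0, 0, 0], 14, 0.2], [[0, 0, 0], 18, 0.2], [[0, 0, 0], 18, 0.2], [[0, 0, 0], 18, 0.2], [[0, 0, 0], 18, 0.2], [[0, 0, 0], 18, 0.2], [[0, 0, 0], 18, 0.2], [[0, 0, 0], 18, 0.2]]}}

```text
clock: 25.15
tcp_pos: [0.6238, -0.041, 0.0754]
orientation: [0.001, 0.902, 0.431, 0.002]
wrist_force: [1.7, -0.6, 9.1]
finger_gap: 0.0328
```

>>> {"op": "apply_moves", "data": {"moves": [[[0, 0, 0], 0, 0.2], [[0, 0, 0], 0, 0.2], [[0, 0, 0], 0, 0.2], [[0, 0, 0], 0, 0.2], [[0, 0, 0], 0, 0.2], [[0, 0, 0], 0, 0.2], [[0, 0, 0], 0, 0.2], [[0, 0, 0], 0, 0.2], [[0, 0, 0], 0, 0.2], [[0, 0, 0], 0, 0.2]]}}

```text
clock: 26.4
tcp_pos: [0.6238, -0.041, 0.0754]
orientation: [0.001, 0.902, 0.431, 0.002]
wrist_force: [1.7, 0.2, 9.9]
finger_gap: 0.0329
```

```bash
python3 -c "
from h import *
togo([.6217,-.0375,.087],150)
s=cam('side','side16.png')['pixels'][145:215,215:285,::-1]
a=cam('top','top16.png')['pixels'][170:200,228:278,::-1]
cv2.imwrite('pics/z16.png',np.vstack([cv2.resize(a,(600,300),interpolation=cv2.INTER_CUBIC),cv2.copyMakeBorder(cv2.resize(s,(300,300),interpolation=cv2.INTER_CUBIC),0,0,0,300,0)]))"
```

```text
clock 26.4 tcp [ 0.6238 -0.041   0.0754] head 51.0 tilt [ 0.004  0.    -1.   ] F [1.7 0.2 9.9] gap 0.0329 q [-0.19  0.47 -0.05  1.04  0.    0.49]
shift cm [ 0.14 -0.38 -1.16] yaw -99.0
```

View pics/z16.png

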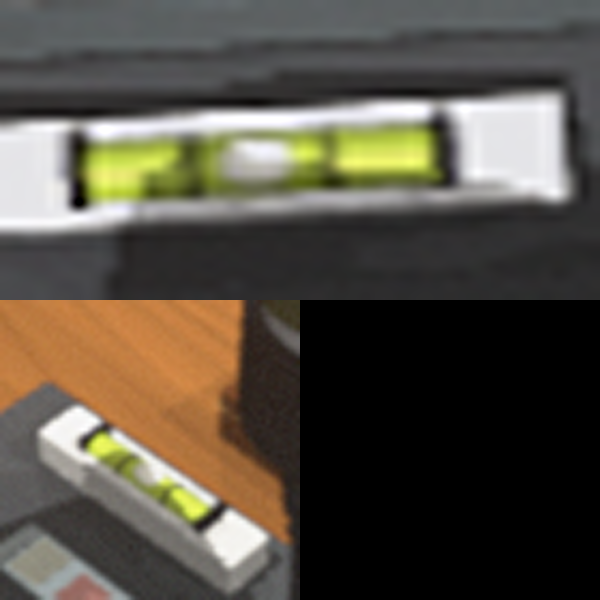

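The bubble spans x 222–291 (centre about 256) and the marks are at 188 and 328 (middle 258), so it's within about 0.5 mm of centre. The side view agrees. Fz is about 9.9 N and the grip is holding, so I hand in.

```bash
python3 -c "
from h import *
a=cam('top')['pixels'][170:200,228:278,::-1]; b=cv2.imread('pics/top16.png')[170:200,228:278]
print(np.abs(a.astype(int)-b).mean())
togo([.6217,-.0375,.087],150); env.hand_in()"
```

```text
0.8922222222222222
clock 26.55 tcp [ 0.6238 -0.041   0.0754] head 51.0 tilt [ 0.004  0.    -1.   ] F [ 1.6 -1.   8.9] gap 0.0335 q [-0.19  0.47 -0.05  1.04  0.    0.49]
shift cm [ 0.14 -0.38 -1.16] yaw -99.0
the job is handed in; nothing more can be done
```

The table is level. I handed the job in at 26.6 s with the gripper still holding the knob down and the bubble centred. The interface gives no verdict, so these are my own last checks:

- **Lock:** I slid it about 46 mm to its end stop. There the force rose to about 12 N with almost no further motion, and the picture taken afterwards shows it at the far end of its rail.
- **Foot:** I pressed the knob until the foot stood on the base. I judged that from an extra 2 mm of pressing not moving the bubble; there is no direct reading of the foot's force. The push was about 9–10 N at the end.
- **Bubble:** I turned the knob clockwise 81° and then 18°. The bubble came to rest about 0.5 mm from the middle of the marks in the top view; the side view looks centred too. Two top views 0.1 s apart, just before handing in, showed no visible change.
- **Grip:** The fingers were closed on the knob at about 33 mm, with the squeeze set to 50 N.
- **Bystanders:** The gripper never went near the slide box, jar or objective. I did not measure their positions again at the end.

No check failed. While pressing, the hinge's arc put up to 8 N of sideways force on the knob. I removed it by following the knob towards -y. My automatic bubble finder picked up the white bar instead of the bubble, so I read the bubble's position from the pictures by eye.

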